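Close the terminal box: fold its cover over and tuck it under the lip

TASK

Close the grey terminal box: with your fingertips fold its raised cover over until it lies flat, then, keeping it pressed down against its spring, push it away from its hinge until its free edge is tucked well under the box's fixed lip and the cover stays shut when you let go. Only push: do not pinch or lift anything, do not force the cover, do not shove the box out of its place, and leave everything around it alone. Finish clear of everything.

Things in the scene. Friction and masses are not known exactly. Their poses are not given: they have to be found in the camera images.
- terminal_box: Grey plastic terminal box, open on top, loose on the surface (about 2.6 kg; stays put below about 12 N of push). 140 mm along its x, 112 mm along y (121 over the lip), 60 mm high, 72 at the lip. Origin: centre of its underside; z up; x points from the hinge end (nearer the robot) to the lip end. Far wall's inner face at x = +66 mm; near wall's outer face at x = -70 mm.
- cover (a joint): Hinge angle of the flat grey cover (118.5 mm from hinge axis to free edge, 104 mm wide, 3 mm thick), rad. 0 = flat on the box, its top face 65 mm above the surface; pi/2 = upright. Starts at 1.1 to 1.55. A spring lifts it to about 0.7 if let go flat but untucked; folding takes 1 to 2 N at the ridge. Tucked, it rests up against the lip at about 0.035.
- cover_slide (a joint): How far cover and hinge pin have slid along the box's +x, m: 0 at the start, end stop 0.020. At 0 the folded cover's free edge is 8 mm short of the lip, at 0.020 it is 12 mm under it. Until the cover is below about 0.25 rad a heel behind the hinge stops it sliding more than about 3 mm. Friction about 4 N; stays where it is left.
- cover_hinge (a point): On the cover's hinge axis at mid-width, 63.5 mm above the surface, at x = -74 mm of the box when unslid (the axis runs along the box's y). Its axes turn with the cover: x along the panel from hinge to free edge, z out of its outer face (the top face when flat, which faces the robot when raised).
- cover_edge (a point): Middle of the cover's free edge, at mid-thickness, 118.5 mm from the hinge axis. Axes as cover_hinge.
- cover_ridge (a point): Middle of the hinge-side face of the push ridge: a straight bar across the cover's outer face, 64 mm wide (along y), 6 mm thick, 11 mm proud of the panel, this face 88 mm from the hinge axis. The point is 5.5 mm above the panel's outer face. Pushing here towards the free edge slides the folded cover. Axes as cover_hinge.
- lip_mouth (a point): Middle of the front lower edge of the fixed lip, a 3 mm thick bridge across the far end of the box: x = +52 to +70 mm of the box, underside 69 mm above the surface, flap room beneath it 4 mm more than the flat cover needs. A small flared mouth stands 4 mm in front of it, rising to 74 mm. Axes as the box.
- small_bin: Bystander, to be left alone: open blue plastic parts bin, 150 x 100 mm, 60 mm high. Origin: centre of its underside.
- push_station: Bystander, to be left alone: black 70 mm square push-button station, 71 mm high, with a mushroom button on top. Origin: centre of its underside.
- spool: Bystander, to be left alone: empty white plastic reel, 90 mm across, 60 mm high, standing on its flange. Origin: centre of its underside.
- connector: Bystander, to be left alone: green terminal connector block, 50 x 30 mm, 28 mm high. Origin: centre of its underside.
- tape_roll: Bystander, to be left alone: black roll of tape lying flat, 90 mm across, 19 mm high. Origin: centre of its underside.
- screwdriver: Bystander, to be left alone: screwdriver lying on the surface.
- carton: Bystander, to be left alone: small closed cardboard carton, 110 x 80 mm, 70 mm high. Origin: centre of its underside.
There are look-alikes about, which are no part of the job. There is more than one size of the terminal_box; the one meant has the size given above.

How it is judged:
On the way, in this order (a step that is already met when the one before it is completed fails the run):
1. the cover is folded down flat, before it is slid (value of joint cover below 0.18 rad), for 0.05 s.
2. the cover's free edge is tucked under the lip (value of joint cover_slide above 0.0135 m and value of joint cover below 0.06 rad and x of cover_edge in the frame of lip_mouth above 0.005 m and z of cover_edge in the frame of lip_mouth below 0.001 m), for 0.2 s.
At the end, for the whole second after the job is handed in: The cover is folded to below 0.06 rad and slid more than 13.5 mm, with its free edge more than 5 mm under the lip, and stays so untouched; the box is upright and at rest within 30 mm of where it stood; each bystander is within 20 mm of where it stood (all of step 2 and distance of terminal_box from where it was at the start of the episode below 0.03 m and angle between terminal_box's own z axis and vertical below 0.03 rad and linear speed of terminal_box below 0.01 m/s and velocity of joint cover below 0.05 rad/s and velocity of joint cover_slide below 0.005 m/s and distance of each of small_bin, push_station, spool, connector, tape_roll, screwdriver, carton from where it was at the start of the episode below 0.02 m).
It fails at once if the box is lifted or tipped (height (world z) of terminal_box above 0.012 m or angle between terminal_box's own z axis and vertical above 0.12 rad).
It fails at once if the box is shoved more than 40 mm out of its place (distance of terminal_box from where it was at the start of the episode above 0.04 m).
It fails at once if the cover is forced (the fingers bear on it with more than 60 N) (contact force between the fingers and cover above 60 N).
It fails at once if a bystander is lifted, or moved more than 20 mm (distance of any of small_bin, push_station, spool, connector, tape_roll, screwdriver, carton from where it was at the start of the episode above 0.02 m).
It also fails if it takes over 35 s, if anything falls off the work surface, if the arm or the gripper's body presses on something with over 40 N, if the wrist force passes 120 N, or if a joint passes its speed limit or range.

ROBOT

A 6-joint arm with a two-finger parallel gripper is mounted at the origin on the work surface. World frame = base frame: x ahead of the robot, y to its left, z up, the work surface at z = 0. Lengths are in m, angles in rad, forces in N, time in s.
With the tool pointing down it reaches from about 0.25 to 0.725 m from the base axis. Payload 4 kg.
Tool frame: the origin (TCP) lies between the finger pads; the fingertips stand 22 mm ahead of it and the grasp point (between the pads) lies 3 mm ahead of it; y points along the fingers, x is the direction in which the jaws open and shut, and the axes are right-handed (so a half turn about y gives the same grasp; the last joint's range is limited). The gripper opens to 85 mm and grips with 20 to 120 N. Pads are 22 mm wide; open, the fingers measure 114 mm over their backs; the gripper's body (76 mm by 85 mm) begins 54 mm behind the grasp point. The pads swing forward as they close: fully open they stand 13 mm farther back than shut.
Start: joints at [-1.192, 0.241, 0.005, 1.335, 0, 1.571], TCP at [0.185, -0.465, 0.253] pointing down, gripper open.
Joint ranges: [-2.72, 2.72], [-1.05, 1.87], [-1.09, 1.28], [-1.99, 2.15], [-1.42, 1.44], [-3.14, 3.14]. Speed limits (rad/s): [2.79, 2.79, 3.14, 3.14, 3.14, 3.14].

INTERFACE

Orientations are given as a unit quaternion [x, y, z, w].
In Python, from plant import ctrl gives the robot as it stands. The module is installed in compiled form; this text tells all that it offers.
- The arm moves only by the shell command python3 -m pendant 'ROWS' [OPENING]. ROWS is JSON, a list of rows, each a list of 4 numbers: the shift along the tool's x, y, z in cm, then the turn about the tool's y in rad. A call has 1 to 10 rows; each row shifts and turns the pose as measured when the row begins, along the tool's axes as they then stand; what a row does not reach is not made up. A row lasts 1/10 s, in which the tool goes at most 50 mm and 8.59 degrees, less where a joint would pass 70% of its speed; a pose out of reach is approached as far as the arm can. A call is refused whole if a number of a shift passes 5 or a number of a turn 0.15, either way. A call with a gripper value outside its range is refused whole. OPENING is the opening, from 0 (shut) to 1 (fully open), set as the call begins (- or left out, the last holds). The fingers move at their own pace and stop on an object; the grip force is fixed at half the most. Time passes only in rows, so rows that do not move let the fingers close. It gives the time, the measured TCP pose, the force and the opening at its end, in the units of the state.
- ctrl.get_state(): the state, without advancing time (a new reading comes with each control period).
- ctrl.snapshot(name): name is "scene" or "top" or "wrist"; returns (picture, depth): 420x560x3 uint8, blue, green, red; 420x560 float32, m along the optical axis (not along the pixel's ray), 0 where there is no reading.
- ctrl.camera_info(name): a dict with "vertical_fov" (degrees; the focal length in pixels is half the picture's height over the tangent of half this angle, whatever the lens; pixels are square), "cx", "cy" (the principal point, pixels), "view" (4x4, takes a point from world to camera coordinates). Camera axes: x right, y down, z forward; pixel columns grow to the right and rows downward; lengths in m; the calibration is good to about 2 mm. A picture is of the moment at which its call begins: read the wrist's pose just before it. camera_info takes no time and is no camera call; for the wrist camera it gives the pose at the moment of the call.
- ctrl.finish_job(): hands the job in, once; it reports no verdict.
Trained networks look in the newest picture that a camera, given by its name, has taken for a name from the list of things; names that differ only in an ending like _2 or _b are one class to them, and where a whole thing is asked for, a point or a joint stands for the part that bears it (a point fixed in the world has none). Each returns a list of dicts, best first, with "score" (0 to 1); they miss things now and then, are a little off and sometimes report something else, mostly with a low value. They report only what shows in the picture. A call takes as long as a camera call. They do not tell look-alikes from the thing itself.
- ctrl.recognise(camera, target): "box" ([centre column, centre row, width, height] in pixels, round what is visible of it).
The state is a dict: "time": time; "joints": joint angles; "joint_velocities": joint speeds; "joint_efforts": joint torques, N m; "tcp_pos": TCP position; "orientation": TCP orientation; "ft_force": force on the tool from outside, world axes, zero at the start; "ft_torque": the same for the moment, N m; "width": finger opening in m.
Only numpy, scipy, OpenCV 4.12 (cv2) and the standard library are available. Lean on these libraries where they do the work, as an engineer would, in place of code of your own. Each camera call takes 0.05 s, during which the arm holds its last target.

## Working session

There is one attempt and no reset: what is moved stays moved. The work goes in short steps, Python scripts to look and compute and a shell command to move; the robot and the scene stay as the last step left them, time stands still between calls to the robot, and variables do not carry over. Pictures are saved under pics/ and viewed, and the job is handed in when it is done.

```bash
mkdir -p pics; cat > h.py <<'E'
import numpy as np, cv2
from plant import ctrl
def snap(n,f):
    info=ctrl.camera_info(n); im,d=ctrl.snapshot(n); cv2.imwrite('pics/'+f+'.png',im); np.savez('pics/'+f+'.npz',im=im,d=d,view=info['view'],fov=info['vertical_fov'],c=[info['cx'],info['cy']]); return im,d,info
def world(f):
    z=np.load('pics/'+f+'.npz'); d=z['d']; h,w=d.shape; fl=h/2/np.tan(np.radians(z['fov'])/2)
    u,v=np.meshgrid(np.arange(w),np.arange(h)); P=np.stack([(u-z['c'][0])/fl*d,(v-z['c'][1])/fl*d,d],-1)
    V=z['view']; return (P-V[:3,3])@V[:3,:3], d
E
python3 - <<'E'
from h import *
for n in ['scene','top']:
    snap(n,n+'0')
    for t in ['terminal_box','cover','push_station','carton','small_bin']:
        print(n,t,[(np.round(r['box']).astype(int).tolist(),round(r['score'],2)) for r in ctrl.recognise(n,t)][:4])
s=ctrl.get_state(); print(s)
E
```

```text
scene terminal_box [([211, 201, 38, 37], 0.9), ([271, 171, 31, 42], 0.86), ([271, 222, 63, 93], 0.7)]
scene cover [([262, 194, 37, 37], 0.74), ([212, 201, 30, 22], 0.7), ([272, 169, 28, 22], 0.63), ([272, 219, 63, 93], 0.32)]
scene push_station [([228, 261, 32, 33], 0.71)]
scene carton [([389, 147, 30, 36], 0.62)]
scene small_bin [([319, 214, 59, 56], 0.64)]
top terminal_box [([286, 208, 37, 46], 0.92), ([316, 255, 31, 39], 0.82), ([260, 269, 31, 33], 0.82)]
top cover [([316, 254, 26, 30], 0.88), ([260, 268, 25, 31], 0.68), ([281, 226, 26, 12], 0.52), ([283, 209, 34, 40], 0.16)]
top push_station [([321, 197, 23, 22], 0.78), ([285, 224, 30, 9], 0.63), ([242, 214, 34, 47], 0.47)]
top carton [([150, 256, 37, 41], 0.67), ([323, 202, 21, 23], 0.49), ([134, 186, 22, 23], 0.28)]
top small_bin [([244, 213, 35, 44], 0.67), ([285, 224, 30, 11], 0.43)]
{'time': 0.6, 'joints': array([-1.19200117e+00,  2.40554748e-01,  4.99242158e-03,  1.33521801e+00,
        1.94163281e-05,  1.57077497e+00]), 'joint_velocities': array([-0.00011734, -0.00204472, -0.00063247, -0.00055768,  0.00028805,
       -0.00239612]), 'joint_efforts': array([-4.10807831e-05, -3.71976399e+01,  2.52570856e+01,  1.33885111e-03,
       -1.91965108e-05,  2.65163145e-06]), 'tcp_pos': array([ 0.1849015 , -0.46454277,  0.25332619]), 'orientation': array([-0.58519429,  0.39691049, -0.39692756,  0.5851993 ]), 'ft_force': array([-0.10437492,  0.69474163,  0.41312227]), 'ft_torque': array([-0.02554799,  0.00989668, -0.0042872 ]), 'width': 0.08527485779912576}
```

```bash
python3 - <<'E'
import cv2
a=cv2.imread('pics/scene0.png'); cv2.imwrite('pics/s0c.png',cv2.resize(a[110:320,150:430],None,fx=2.8,fy=2.8,interpolation=cv2.INTER_CUBIC))
a=cv2.imread('pics/top0.png'); cv2.imwrite('pics/t0c.png',cv2.resize(a[150:310,210:370],None,fx=3.7,fy=3.7,interpolation=cv2.INTER_CUBIC))
from h import *
P,d=world('top0')
for u,v in [(286,208),(286,224),(316,255),(260,269),(321,197),(244,213)]: print(u,v,P[v,u].round(3))
print(ctrl.camera_info('top'))
E
```

```text
286 208 [ 0.559 -0.033  0.03 ]
286 224 [ 0.489 -0.029  0.156]
316 255 [ 0.384 -0.134  0.055]
260 269 [0.34  0.067 0.049]
321 197 [ 0.59  -0.159  0.071]
244 213 [ 0.549  0.123 -0.002]
{'vertical_fov': 46.483667215377274, 'cx': 280.05606394019753, 'cy': 209.1615634944456, 'view': array([[-2.93285415e-02, -9.99569825e-01,  2.60545170e-05,
         5.22389582e-03],
       [-9.91863681e-01,  2.90992039e-02, -1.23934155e-01,
         5.55060360e-01],
       [ 1.23880083e-01, -3.66065053e-03, -9.92290444e-01,
         1.74984348e+00],
       [ 0.00000000e+00,  0.00000000e+00,  0.00000000e+00,
         1.00000000e+00]])}
```

View pics/s0c.png

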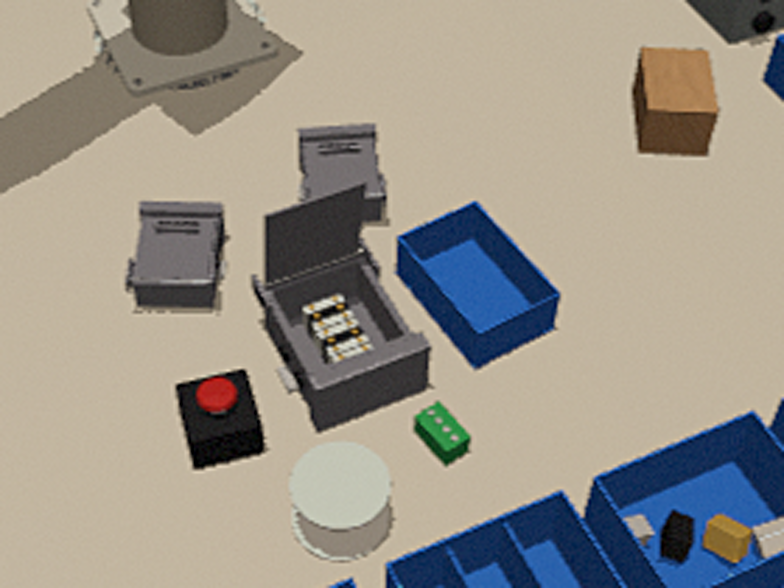

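View pics/t0c.png

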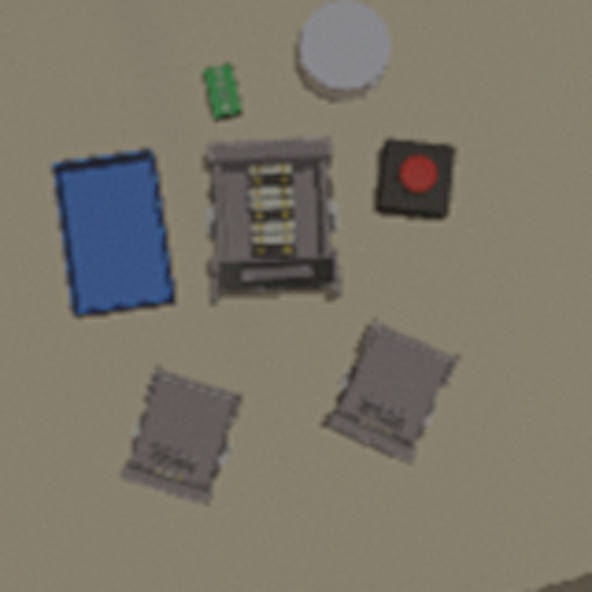

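View pics/top0.png

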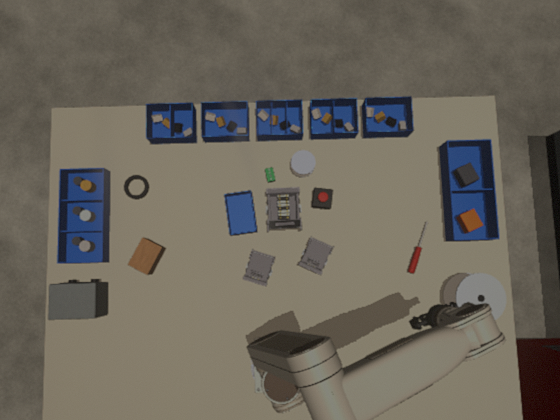

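Candidates in the top view: the open box at (286,208), and closed, smaller grey boxes at (316,255) and (260,269). Only the open one has a raised cover, with its lip away from the robot. I'll check its size and fit its pose.

```bash
python3 - <<'E'
from h import *
P,d=world('top0')
m=np.zeros(d.shape,bool); m[180:236,262:306]=1
Q=P[m&(d>0)]
# table check
print('table', np.median(P[240:246,262:270,2]))
L=Q[(Q[:,2]>.066)&(Q[:,2]<.08)]; print(len(L),L.min(0).round(3),L.max(0).round(3))
lip=L[L[:,0]>.6] if (L[:,0]>.6).sum()>10 else L[L[:,0]>np.median(L[:,0])]
print('lip',lip.shape,lip.mean(0).round(4),lip.min(0).round(3),lip.max(0).round(3))
x,y=lip[:,0],lip[:,1]
print(cv2.minAreaRect((lip[:,:2]*1000).astype(np.float32)))
R=Q[(Q[:,2]>.05)&(Q[:,2]<.08)]; print('rim',cv2.minAreaRect((R[:,:2]*1000).astype(np.float32)), R.min(0).round(3),R.max(0).round(3))
C=Q[Q[:,2]>.09]; print('cover',len(C)); c=C.mean(0);U,S,V=np.linalg.svd(C-c);print(c.round(4),V.round(3),S.round(4)); print(C.min(0).round(3),C.max(0).round(3))
# scene
P2,d2=world('scene0'); 
print('table scene',np.median(P2[245:250,300:306,2]),P2[195,262].round(3))
m=np.zeros(d2.shape,bool); m[170:270,235:310]=1
Q2=P2[m&(d2>0)]; q=Q2[(Q2[:,0]>.44)&(Q2[:,0]<.7)&(Q2[:,1]>-.11)&(Q2[:,1]<.05)]
C=q[q[:,2]>.085]; c=C.mean(0);U,S,V=np.linalg.svd(C-c);print('cover scene',len(C),c.round(4),V.round(3),C.min(0).round(3),C.max(0).round(3))
L=q[(q[:,2]>.067)&(q[:,2]<.076)&(q[:,0]>.57)]; print('lip scene',len(L),L.mean(0).round(4),cv2.minAreaRect((L[:,:2]*1000).astype(np.float32)))
E
```

```text
table 0.0002073595067869149
243 [ 0.473 -0.084  0.066] [0.63  0.037 0.08 ]
lip (183, 3) [ 0.6179 -0.0245  0.0725] [ 0.606 -0.081  0.066] [0.63  0.037 0.08 ]
((617.1829833984375, -22.051956176757812), (22.71989631652832, 118.61183166503906), 1.3564927577972412)
rim ((550.9921264648438, -23.953006744384766), (155.30198669433594, 119.52713775634766), 1.2624529600143433) [ 0.473 -0.085  0.05 ] [0.63  0.037 0.08 ]
cover 215
[ 0.4935 -0.0251  0.1516] [[-0.027  0.993 -0.118]
 [-0.128 -0.12  -0.984]
 [-0.991 -0.011  0.13 ]] [0.4434 0.39   0.0534]
[ 0.485 -0.077  0.09 ] [0.503 0.026 0.19 ]
table scene 0.003914075121294215 [ 0.489 -0.027  0.115]
cover scene 760 [ 0.4935 -0.0303  0.1376] [[ 0.031 -0.996  0.08 ]
 [ 0.133  0.083  0.988]
 [-0.991 -0.02   0.135]] [ 0.484 -0.081  0.085] [0.503 0.024 0.185]
lip scene 330 [ 0.6168 -0.0303  0.0726] ((616.3121337890625, -27.27169418334961), (25.704673767089844, 121.29354858398438), 1.2419800758361816)
```

```bash
cat >> h.py <<'E'
from scipy.spatial.transform import Rotation as Ro
def rot(): return Ro.from_quat(ctrl.get_state()['orientation']).as_matrix()
def togo(t):
    s=ctrl.get_state(); R=rot(); v=R.T@(np.array(t)-s['tcp_pos'])*100
    print('tcp',s['tcp_pos'].round(4),'f',s['ft_force'].round(1),'t',s['time'],'w',s['width'].round(4),'go(cm)',v.round(2)); return v
E
python3 - <<'E'
from h import *
R=rot(); print(R.round(3)); 
v=togo([.42,-.027,.25])
for sgn in (1,-1):
  tgt=np.array([np.cos(np.radians(91)),np.sin(np.radians(91)),0])*sgn  # jaw axis along box y
  a=np.arctan2(R[1,0],R[0,0]);b=np.arctan2(tgt[1],tgt[0]); print('world yaw delta',(b-a+np.pi)%(2*np.pi)-np.pi)
E
```

```text
[[ 0.37   0.     0.929]
 [-0.929 -0.     0.37 ]
 [ 0.    -1.     0.   ]]Traceback (most recent call last):
  File "<stdin>", line 3, in <module>
  File "h.py", line 13, in togo
    print('tcp',s['tcp_pos'].round(4),'f',s['ft_force'].round(1),'t',s['time'],'w',s['width'].round(4),'go(cm)',v.round(2)); return v
                                                                                   ^^^^^^^^^^^^^^^^
AttributeError: 'float' object has no attribute 'round'
```

```bash
sed -i "s/s\['width'\].round(4)/round(s['width'],4)/" h.py; python3 -m pendant '[[0,0,0,0.12],[0,0,0,0.12],[0,0,0,0.12]]' 0; python3 - <<'E'
from h import *
R=rot(); print(R.round(3)); v=togo([.42,-.027,.25])
E
```

```text
time: 0.9
tcp_pos: [0.1849, -0.4646, 0.2534]
orientation: [0.501, -0.498, 0.499, -0.501]
ft_force: [-0.6, 0.3, -0.6]
width: 0.0446
[[ 0.006  0.     1.   ]
 [-1.    -0.     0.006]
 [ 0.    -1.     0.   ]]
tcp [ 0.1849 -0.4646  0.2534] f [-0.6  0.3 -0.6] t 0.9 w 0.0446 go(cm) [-43.62   0.34  23.76]
```

```bash
python3 -m pendant '[[-4,0,2,0],[-4,0,2,0],[-4,0,2,0],[-4,0,2,0],[-4,0,2,0],[-4,0,2,0],[-4,0,2,0],[-4,0,2,0],[-4,0,2,0]]' 0; python3 - <<'E'
from h import *
R=rot(); print(R.round(3)); v=togo([.42,-.027,.25])
E
```

```text
time: 1.8
tcp_pos: [0.3696, -0.0979, 0.2534]
orientation: [0.497, -0.5, 0.506, -0.498]
ft_force: [1.0, -1.5, -0.1]
width: 0.0003
[[-0.011  0.006  1.   ]
 [-1.    -0.005 -0.011]
 [ 0.005 -1.     0.006]]
tcp [ 0.3696 -0.0979  0.2534] f [ 1.  -1.5 -0.1] t 1.8 w 0.0003 go(cm) [-7.15  0.34  4.96]
```

```bash
python3 -m pendant '[[-3.6,0,3,-0.03],[-3.6,2,3,0],[0,4,0,0],[0,4,0,0],[0,0,0,0]]' 0; python3 - <<'E'
from h import *
R=rot(); print(R.round(3)); v=togo([.44,-.027,.15])
snap('wrist','w1'); snap('scene','s1')
E
```

```text
time: 2.3
tcp_pos: [0.4361, -0.0176, 0.1547]
orientation: [-0.505, 0.486, -0.497, 0.512]
ft_force: [-0.6, -0.2, -0.6]
width: 0.0
[[ 0.033  0.018  0.999]
 [-0.999 -0.005  0.034]
 [ 0.005 -1.     0.018]]
tcp [ 0.4361 -0.0176  0.1547] f [-0.6 -0.2 -0.6] t 2.3 w 0.0 go(cm) [0.95 0.48 0.35]
```

View pics/w1.png

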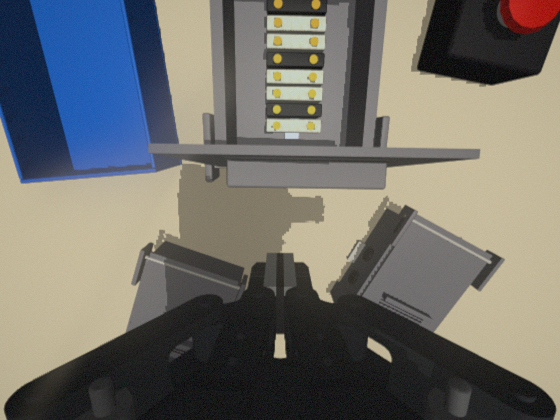

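```bash
python3 - <<'E'
import cv2
a=cv2.imread('pics/s1.png'); cv2.imwrite('pics/s1c.png',cv2.resize(a[110:290,180:350],None,fx=3.3,fy=3.3,interpolation=cv2.INTER_CUBIC))
E
```

```text
(no output)
```

View pics/s1c.png

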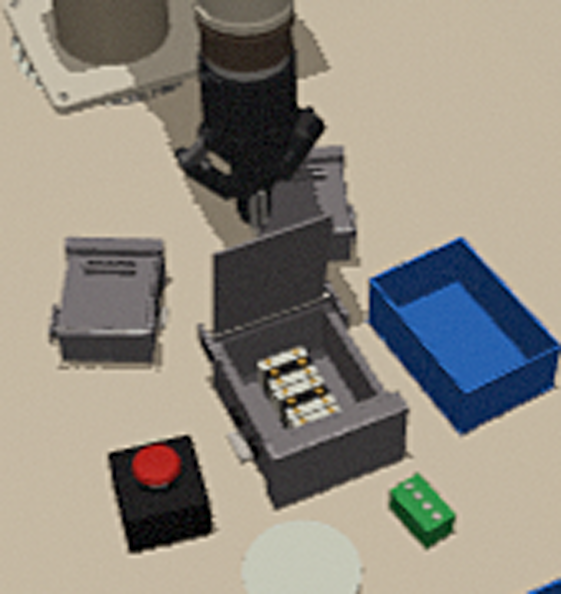

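```bash
python3 - <<'E'
from h import *
P,d=world('w1')
m=np.zeros(d.shape,bool); m[140:192,145:485]=1
Q=P[m&(d>0)]
E=Q[Q[:,2]>.172]; print('edge',len(E),E.mean(0).round(4),E.min(0).round(3),E.max(0).round(3),np.polyfit(E[:,1],E[:,0],1).round(4))
r=Q[(Q[:,2]>.135)&(Q[:,2]<.168)]; print('ridge',len(r),r.mean(0).round(4),r.min(0).round(3),r.max(0).round(3))
print(P[170,300].round(4),P[183,300].round(4),P[165,300].round(4))
t=P[258:285,268:292].reshape(-1,3); print('tip',t.min(0).round(4),t.max(0).round(4))
for rr in range(250,300,6): print(rr,P[rr,272:290:8].round(4).tolist())
E
```

```text
edge 4184 [ 0.4999 -0.0251  0.1797] [ 0.497 -0.078  0.172] [0.503 0.027 0.183] [-0.0176  0.4994]
ridge 4806 [ 0.4906 -0.0251  0.1577] [ 0.484 -0.077  0.138] [0.498 0.026 0.168]
[ 0.4919 -0.0228  0.1588] [ 0.4866 -0.0231  0.1578] [ 0.4936 -0.0229  0.1558]
tip [ 0.4466 -0.0218  0.1424] [ 0.5049 -0.0108  0.2766]
250 [[0.3952, -0.0116, 0.0013], [0.3948, -0.0195, -0.0005], [0.395, -0.0274, -0.0005]]
256 [[0.4475, -0.0127, 0.1404], [0.4482, -0.0165, 0.1418], [0.4479, -0.0205, 0.1408]]
262 [[0.4476, -0.0128, 0.1478], [0.4484, -0.0165, 0.1493], [0.4479, -0.0202, 0.1478]]
268 [[0.4475, -0.0129, 0.1539], [0.4477, -0.0165, 0.1543], [0.4478, -0.02, 0.1541]]
274 [[0.4475, -0.013, 0.16], [0.4473, -0.0164, 0.1594], [0.4468, -0.0199, 0.1582]]
280 [[0.448, -0.0131, 0.1663], [0.448, -0.0164, 0.1662], [0.4472, -0.0197, 0.1645]]
286 [[0.4469, -0.0132, 0.1694], [0.4476, -0.0164, 0.1705], [0.4475, -0.0195, 0.1701]]
292 [[0.4484, -0.0133, 0.1766], [0.445, -0.0164, 0.1705], [0.4481, -0.0193, 0.1758]]
298 [[0.4478, -0.0134, 0.18], [0.4423, -0.0165, 0.1704], [0.4483, -0.0191, 0.1805]]
```

```bash
python3 -m pendant '[[0.8,0.7,2.2,0.016],[0,0,0,0]]' 0; python3 - <<'E'
from h import *
R=rot(); print(R.round(3)); v=togo([.504,-.025,.1475])
E
```

```text
time: 2.6
tcp_pos: [0.4646, -0.0268, 0.1576]
orientation: [-0.497, 0.487, -0.506, 0.51]
ft_force: [-0.5, 0.6, -0.3]
width: -0.0
[[ 0.014  0.033  0.999]
 [-1.    -0.006  0.014]
 [ 0.006 -0.999  0.033]]
tcp [ 0.4646 -0.0268  0.1576] f [-0.5  0.6 -0.3] t 2.6 w -0.0 go(cm) [-0.13  1.14  3.9 ]
```

```bash
python3 -m pendant '[[0,0.6,1,0],[0,0.4,1,0],[0,0.2,1,0]]' 0; python3 - <<'E'
from h import *
R=rot(); print(R.round(3)); v=togo([.504,-.025,.1475])
E
```

```text
time: 2.9
tcp_pos: [0.4981, -0.0278, 0.1512]
orientation: [-0.494, 0.485, -0.509, 0.511]
ft_force: [-0.5, 0.5, -1.3]
width: -0.0001
[[ 0.011  0.04   0.999]
 [-1.    -0.006  0.012]
 [ 0.007 -0.999  0.04 ]]
tcp [ 0.4981 -0.0278  0.1512] f [-0.5  0.5 -1.3] t 2.9 w -0.0001 go(cm) [-0.27  0.39  0.58]
```

```bash
python3 -m pendant '[[-0.2,0.5,0.9,0],[0,0.7,0.9,0],[0,0.8,0.9,0]]' 0; python3 - <<'E'
from h import *
R=rot(); print(R.round(3)); v=togo([.540,-.025,.123])
snap('scene','s2')
a=cv2.imread('pics/s2.png'); cv2.imwrite('pics/s2c.png',cv2.resize(a[130:270,200:340],None,fx=4,fy=4,interpolation=cv2.INTER_CUBIC))
E
```

```text
time: 3.2
tcp_pos: [0.529, -0.0255, 0.1322]
orientation: [-0.494, 0.485, -0.509, 0.512]
ft_force: [-1.9, 0.6, 0.5]
width: -0.0002
[[ 0.011  0.042  0.999]
 [-1.    -0.006  0.012]
 [ 0.007 -0.999  0.042]]
tcp [ 0.529  -0.0255  0.1322] f [-1.9  0.6  0.5] t 3.2 w -0.0002 go(cm) [-0.04  0.97  1.06]
```

View pics/s2c.png

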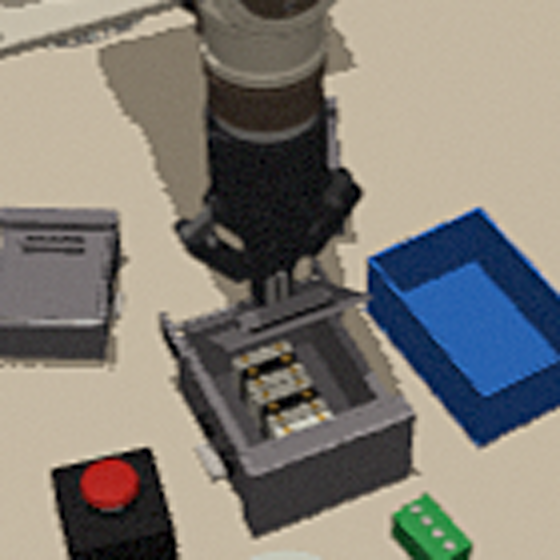

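The cover is folding, with the fingertip on the hinge side of the ridge (crop pixel 275,300). I'll continue along the arc.

```bash
python3 -m pendant '[[0,1,0.7,0],[0,1,0.5,0],[0,0.9,0.4,0]]' 0; python3 - <<'E'
from h import *
v=togo([.550,-.025,.1065])
E
```

```text
time: 3.55
tcp_pos: [0.5478, -0.0252, 0.0999]
orientation: [-0.494, 0.485, -0.509, 0.511]
ft_force: [-1.0, -0.1, 1.1]
width: -0.0003
tcp [ 0.5478 -0.0252  0.0999] f [-1.  -0.1  1.1] t 3.55 w -0.0003 go(cm) [-0.02 -0.65  0.24]
```

```bash
python3 -m pendant '[[0,0.6,0.2,0],[0,0.5,0.2,0],[0,0.3,0,0]]' 0; python3 - <<'E'
from h import *
v=togo([.557,-.025,.0865])
snap('scene','s3');snap('wrist','w3')
a=cv2.imread('pics/s3.png'); cv2.imwrite('pics/s3c.png',cv2.resize(a[130:270,200:340],None,fx=4,fy=4,interpolation=cv2.INTER_CUBIC))
E
```

```text
time: 3.85
tcp_pos: [0.5523, -0.0252, 0.0856]
orientation: [-0.495, 0.486, -0.508, 0.511]
ft_force: [-12.4, 0.1, 35.6]
width: -0.0002
tcp [ 0.5523 -0.0252  0.0856] f [-12.4   0.1  35.6] t 3.85 w -0.0002 go(cm) [-0.02 -0.07  0.47]
```

View pics/s3c.png

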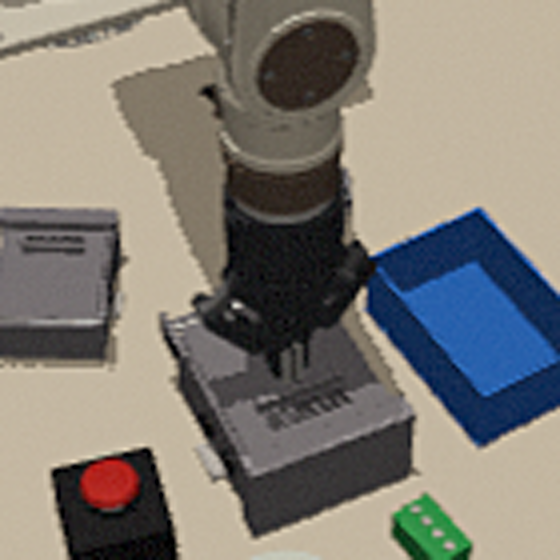

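View pics/w3.png

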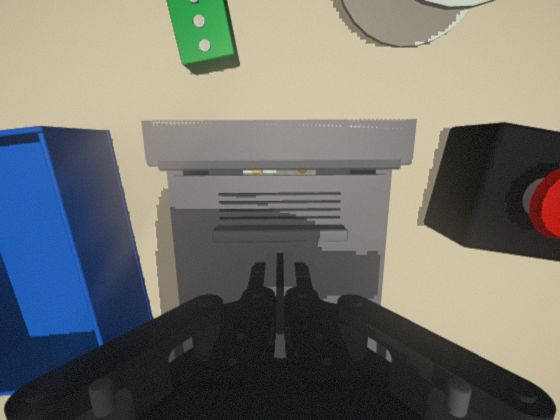

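The cover is flat: the gap to the lip shows at wrist row 172 and the ridge at row 232, with the tip just behind it. The press is 35 N, which is too hard, so I'll ease off.

```bash
python3 -m pendant '[[0,-0.03,0,0]]' 0; python3 -m pendant '[[0,0,0,0]]' 0
```

```text
time: 4.05
tcp_pos: [0.5527, -0.0252, 0.0874]
orientation: [-0.494, 0.485, -0.509, 0.512]
ft_force: [-0.7, 0.9, 0.9]
width: 0.0
time: 4.15
tcp_pos: [0.5532, -0.0252, 0.088]
orientation: [-0.494, 0.485, -0.509, 0.512]
ft_force: [-0.1, 0.7, 0.8]
width: 0.0004
```

```bash
python3 -m pendant '[[0,0.1,0.3,0],[0,0.1,0.3,0]]' 0;  python3 -m pendant '[[0,0.08,0.3,0]]' 0; python3 -m pendant '[[0,0.08,0.3,0]]' 0
```

```text
time: 4.35
tcp_pos: [0.5593, -0.0252, 0.0865]
orientation: [-0.494, 0.485, -0.509, 0.512]
ft_force: [-3.1, -0.4, 4.8]
width: 0.0
time: 4.45
tcp_pos: [0.562, -0.0252, 0.0859]
orientation: [-0.494, 0.485, -0.509, 0.512]
ft_force: [-5.7, 0.6, 10.0]
width: -0.0003
time: 4.55
tcp_pos: [0.5648, -0.0252, 0.0859]
orientation: [-0.494, 0.485, -0.509, 0.511]
ft_force: [-6.1, 0.5, 12.2]
width: -0.0
```

```bash
python3 -m pendant '[[0,0.05,0.3,0],[0,0.05,0.3,0]]' 0;  python3 -m pendant '[[0,0.05,0.3,0]]' 0; python3 - <<'E'
from h import *
snap('wrist','w4')
E
```

```text
time: 4.75
tcp_pos: [0.5706, -0.0251, 0.086]
orientation: [-0.495, 0.486, -0.508, 0.511]
ft_force: [-3.8, 0.7, 7.7]
width: -0.0001
time: 4.85
tcp_pos: [0.5733, -0.0251, 0.086]
orientation: [-0.495, 0.486, -0.508, 0.511]
ft_force: [-4.1, -0.4, 7.6]
width: -0.0
```

View pics/w4.png

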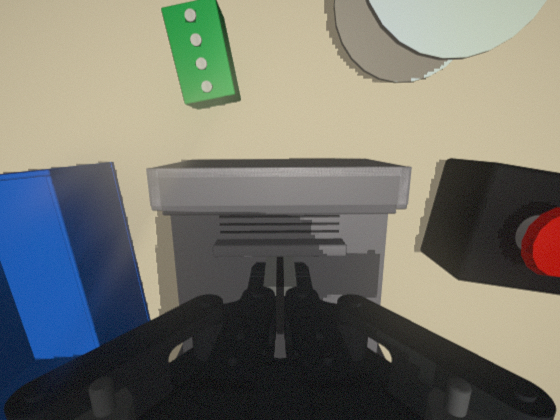

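```bash
cat > m.py <<'E'
import sys
from h import *
P,d=world(sys.argv[1]); c0=int(sys.argv[2]) if len(sys.argv)>2 else 300
for r in range(150,266,3): print(r,P[r,225:335].mean(0).round(4) if 0 else np.median(P[r,225:335],0).round(4))
E
python3 m.py w4
```

```text
150 [ 6.34e-01 -2.39e-02  1.00e-04]
153 [ 6.32e-01 -2.33e-02  1.00e-04]
156 [ 6.299e-01 -2.400e-02  2.000e-04]
159 [ 0.6281 -0.024   0.0027]
162 [ 0.6281 -0.0238  0.0336]
165 [ 0.6281 -0.0236  0.0564]
168 [ 0.6279 -0.0235  0.072 ]
171 [ 0.6266 -0.0235  0.0721]
174 [ 0.6252 -0.0235  0.072 ]
177 [ 0.6238 -0.0235  0.072 ]
180 [ 0.6224 -0.0235  0.072 ]
183 [ 0.6211 -0.0236  0.072 ]
186 [ 0.6197 -0.0231  0.0721]
189 [ 0.6183 -0.0227  0.072 ]
192 [ 0.6169 -0.0236  0.0721]
195 [ 0.6155 -0.0236  0.0721]
198 [ 0.614  -0.0232  0.072 ]
201 [ 0.6127 -0.0237  0.0721]
204 [ 0.6112 -0.0237  0.0721]
207 [ 0.6098 -0.0237  0.0724]
210 [ 0.6086 -0.0237  0.0732]
213 [ 0.6073 -0.0237  0.074 ]
216 [ 0.6036 -0.0228  0.0651]
219 [ 0.6019 -0.0239  0.0644]
222 [ 0.6003 -0.0239  0.0643]
225 [ 0.5989 -0.0239  0.0648]
228 [ 0.5972 -0.0239  0.0644]
231 [ 0.5959 -0.0239  0.0652]
234 [ 0.594  -0.0239  0.0644]
237 [ 0.5924 -0.024   0.0643]
240 [ 0.5919 -0.024   0.0676]
243 [ 0.5921 -0.0239  0.0726]
246 [ 0.5916 -0.0239  0.0754]
249 [ 0.5901 -0.0239  0.0756]
252 [ 0.5886 -0.0239  0.0755]
255 [ 0.587  -0.024   0.0753]
258 [ 0.5812 -0.024   0.0648]
261 [ 0.5796 -0.024   0.0646]
264 [ 0.5782 -0.0239  0.0654]
```

```bash
python3 -m pendant '[[0,0.05,0.25,0],[0,0.05,0.2,0]]' 0; python3 - <<'E'
from h import *
snap('wrist','w5')
E
python3 m.py w5 | awk '$1==165||($1>190&&$1<262)'
```

```text
time: 5.1
tcp_pos: [0.5781, -0.025, 0.086]
orientation: [-0.495, 0.486, -0.508, 0.511]
ft_force: [-4.2, -0.5, 8.0]
width: -0.0002
165 [ 6.285e-01 -2.400e-02  1.000e-04]
192 [ 0.6216 -0.0235  0.0722]
195 [ 0.6202 -0.0235  0.0722]
198 [ 0.6188 -0.0236  0.072 ]
201 [ 0.6173 -0.0236  0.072 ]
204 [ 0.6159 -0.0236  0.072 ]
207 [ 0.6145 -0.0232  0.0721]
210 [ 0.613  -0.0236  0.072 ]
213 [ 0.6116 -0.0237  0.072 ]
216 [ 0.6101 -0.0237  0.0722]
219 [ 0.6089 -0.0237  0.073 ]
222 [ 0.6077 -0.0237  0.0738]
225 [ 0.6036 -0.0238  0.0649]
228 [ 0.6019 -0.0238  0.0644]
231 [ 0.6006 -0.0233  0.0651]
234 [ 0.5988 -0.0239  0.0644]
237 [ 0.5972 -0.0239  0.0645]
240 [ 0.5967 -0.0234  0.0677]
243 [ 0.5967 -0.0238  0.0723]
246 [ 0.5962 -0.0234  0.0752]
249 [ 0.5948 -0.0238  0.0752]
252 [ 0.5933 -0.0234  0.0756]
255 [ 0.5918 -0.0239  0.0754]
258 [ 0.5859 -0.0239  0.0647]
261 [ 0.5841 -0.0234  0.0646]
```

About 18 mm slid. I'll hold briefly, then lift clear.

```bash
python3 -m pendant '[[0,0.03,0,0],[0,0.02,0,0],[0,-0.1,-0.2,0],[0,-1,-0.2,0],[0,-3,0,0],[0,-4,-1,0],[0,-4,-3,0],[0,-4,-4,0],[0,0,-4,0],[0,0,0,0]]' 0; python3 - <<'E'
from h import *
s=ctrl.get_state();print(s['tcp_pos'],s['ft_force'])
snap('wrist','w6'); snap('scene','s6'); snap('top','t6')
a=cv2.imread('pics/s6.png'); cv2.imwrite('pics/s6c.png',cv2.resize(a[110:320,150:430],None,fx=2.8,fy=2.8,interpolation=cv2.INTER_CUBIC))
E
```

```text
time: 6.15
tcp_pos: [0.4495, -0.0253, 0.2421]
orientation: [-0.496, 0.487, -0.507, 0.51]
ft_force: [-0.0, 0.1, -0.3]
width: 0.0001
[ 0.44947118 -0.02528313  0.24209011] [-0.01067014  0.14937415 -0.307068  ]
```

View pics/s6c.png

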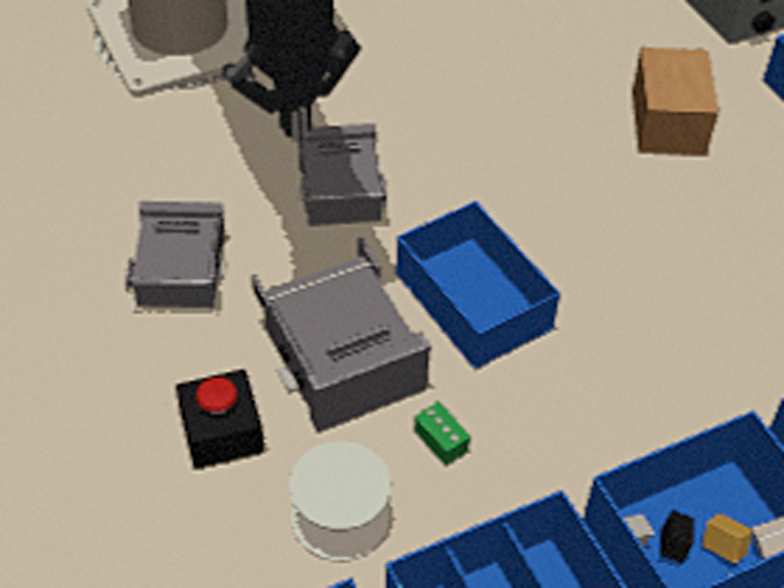

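View pics/w6.png

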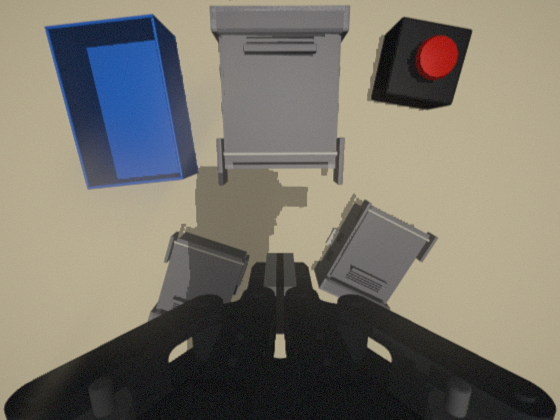

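The box is closed in the scene crop (345,330), and the neighbours look unchanged. One check of slide and angle, then I'll hand in.

```bash
python3 - <<'E'
from h import *
P,d=world('w6')
for r in list(range(4,60,3))+[70,90,110,130,145]: print(r,np.median(P[r,255:305],0).round(4))
p=np.array([np.median(P[r,255:305],0) for r in range(58,146)]); print('slope',np.polyfit(p[:,0],p[:,2],1))
E
```

```text
4 [ 6.571e-01 -2.270e-02  4.000e-04]
7 [ 0.6271 -0.0232  0.0722]
10 [ 0.6248 -0.0232  0.0722]
13 [ 0.6227 -0.0233  0.0721]
16 [ 0.6203 -0.0233  0.0721]
19 [ 0.6181 -0.0233  0.0722]
22 [ 0.6157 -0.0234  0.0723]
25 [ 0.6134 -0.0234  0.0723]
28 [ 0.6112 -0.0234  0.0719]
31 [ 0.6084 -0.0234  0.0734]
34 [ 0.6062 -0.0235  0.0729]
37 [ 0.605  -0.0235  0.0694]
40 [ 0.6027 -0.0236  0.0686]
43 [ 0.6001 -0.0236  0.0692]
46 [ 0.595  -0.0236  0.0793]
49 [ 0.5926 -0.0236  0.0794]
52 [ 0.5906 -0.0236  0.0783]
55 [ 0.5907 -0.0237  0.0683]
58 [ 0.5882 -0.0237  0.0682]
70 [ 0.5784 -0.0239  0.0674]
90 [ 0.5614 -0.0241  0.0669]
110 [ 0.5438 -0.0243  0.0667]
130 [ 0.5256 -0.0246  0.066 ]
145 [ 0.5115 -0.0247  0.0653]
slope [0.03476178 0.04767911]
```

Measured angle is 0.035 rad, as expected when tucked. The ridge's far face is about 10 mm short of the mouth, so the slide is about 18 mm.

```bash
python3 -c "
from plant import ctrl; print(ctrl.finish_job())"
```

```text
the job is handed in; nothing more can be done
None
```

The terminal box is closed. I folded its cover flat with the shut fingertips and pushed it by the ridge until its free edge was under the lip. Then I lifted clear and handed the job in at about 6.3 s. The hand-in reports no verdict, so what follows is from my own checks.

- **Cover:** after letting go it rests at about 0.035 rad and stayed shut in every picture after release. The slide is about 18 mm, measured from the depth pictures to about 2 mm. That puts the free edge about 10 mm under the lip.
- **Box:** its far face stayed near x = 0.628 m through the slide. It is upright, with no visible shift.
- **Bystanders:** the ones I compared (bin, push-button station, reel, connector and carton) look unchanged. I did not check the tape roll and screwdriver closely, but the arm never went low near them.
- **Force:** the first press reached 35.6 N, more than I meant but under the 60 N limit, so I eased off before sliding. The rest of the push stayed at about 14 N or less.
- **Tool tilt:** the tool drifted about 2° off vertical during the fold, with no effect on the result.

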